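# Work a stuck filter cassette out of its holder and hold it clear

### The arm

A 7-joint arm with a two-finger parallel gripper is mounted at the origin on the work surface. World frame = base frame: x ahead of the robot, y to its left, z up, the work surface at z = 0. Lengths are in m, angles in rad, forces in N, time in s.
With the tool pointing down it reaches from about 0.4 to 0.85 m from the base axis. Payload 4.5 kg.
Tool frame: the origin (TCP) lies midway between the tips of the shut fingers; the grasp point (between the pads) lies 19 mm behind it; z points along the fingers, y is the direction in which the jaws open and shut (so a half turn about z gives the same grasp; the last joint's range is limited). The gripper opens to 88 mm and grips with 3 to 60 N. Pads are 18 mm wide; open, the fingers measure 123 mm over their backs; the gripper's body (75 mm by 187 mm) begins 45 mm behind the grasp point.
Start: joints at [-1.135, 0.689, -0.195, 1.565, 0.157, 0.902, -0.215], TCP at [0.244, 0.575, 0.202] pointing down, gripper open.
Joint ranges: [-3.01, 3.01], [-0.46, 2.08], [-1.47, 1.51], [0.13, 2.56], [-1, 4.14], [0.04, 2.09], [-2.66, 2.66]. Speed limits (rad/s): [2.57, 2.57, 3.14, 3.14, 3.14, 3.14, 3.14].

### API

Orientations are given as a unit quaternion [x, y, z, w].
In Python, from plant import r gives the robot as it stands. The module is installed in compiled form; this text tells all that it offers.
- The arm moves only by the tool carry_out, never from a script. Its argument "commands" is a list of rows, each a list of 6 numbers: the shift along the tool's x, y, z in m, then the turn, a rotation vector about the tool's x, y, z in degrees. In form: [[dx, dy, dz, wx, wy, wz], ...]. A call has 1 to 12 rows; each row is the pose to reach, as a shift and turn from the pose commanded when the call began, along the tool's axes at that moment; what a row does not reach only later rows make up. A row lasts 1/10 s, in which the tool goes at most 50 mm and 8.59 degrees, less where a joint would pass 70% of its speed; a pose out of reach is approached as far as the arm can. A call with a gripper value outside its range is refused whole. "fingers" is the closure in counts, from 0 (fully open) to 255 (shut), set as the call begins (left out, the last holds). The fingers move at their own pace and stop on an object; "grip_force" is the grip in N (left out, the last holds). Time passes only in rows, so rows that repeat a pose let the fingers close. It gives the time, the measured TCP pose, the force and the opening at its end, in the units of the state.
- r.get_state(): the state, without advancing time (a new reading comes with each control period).
- r.snapshot(name): name is "scene" or "top"; returns a dict with "img" (480x640x3 uint8, blue, green, red), "intrinsics" (3x3 intrinsics, pixels), "extrinsics" (4x4, takes a point from camera to world coordinates). Camera axes: x right, y down, z forward; pixel columns grow to the right and rows downward; lengths in m; the calibration is good to about 2 mm. A picture is of the moment at which its call begins. There is no depth.
- r.finish_job(): hands the job in, once; it reports no verdict.
Trained networks look in a picture, given as the dict that the camera call returned (one of the last four; its "shot" number tells which), for a name from the list of things; names that differ only in an ending like _2 or _b are one class to them, and where a whole thing is asked for, a point or a joint stands for the part that bears it (a point fixed in the world has none). Each returns a list of dicts, best first, with "p" (0 to 1); they miss things now and then, are a little off and sometimes report something else, mostly with a low value. They report only what shows in the picture. A call takes as long as a camera call. They do not tell look-alikes from the thing itself.
- r.spot_in(picture, label): "xyz" ([x, y, z] in m, in world coordinates, good to about 4 mm: the middle of the surface that is visible of it).
- r.spot_point(picture, label): "xyz" ([x, y, z] in m, in world coordinates, good to about 4 mm: a listed point, or the origin of a listed thing).
The state is a dict: "clock": time; "q": joint angles; "qd": joint speeds; "joint_torque": joint torques, N m; "tool_pos": TCP position; "eef_rot": TCP orientation; "contact_force": force on the tool from outside, world axes, zero at the start; "moment": the same for the moment, N m; "opening": opening from 0.0 (shut) to 1.0 (fully open).
Only numpy, scipy, OpenCV 4.12 (cv2) and the standard library are available. Lean on these libraries where they do the work, as an engineer would, in place of code of your own. Each camera call takes 0.05 s, during which the arm holds its last target.

### The job

The red-handled filter cassette is stuck tight between the two spring rollers of its holder: take it by the handle and rock it side to side, one end up past its roller and then the other, until it comes free, without lifting the holder's heavy cradle off its foot. Finish while still holding the cassette upright straight above its holder, just clear of it, about 20 mm above the tops of the holder's black posts, so that the beam can pass below. Leave the black-handled cassette and everything else where they are.

Things in the scene. Friction and masses are not known exactly. Their poses are not given: they have to be found in the camera images.
- red_cassette_grip (a point): red-handled filter cassette: grey upright slab 16 (x) x 50 (y) x 60 (z) mm, amber window; on top a ribbed red handle 20 (x) x 24 (y) mm, 52 mm tall (112 overall). This point: on the handle's axis, 88 mm above the underside, 24 below the handle's top, 28 above the slab's shoulders: grip here. x across the thickness, y along the width (left end +y), z up. 0.15 to 0.3 kg
- red_cassette_foot (a point): centre of the cassette's underside, 88 mm below the grip point, same axes. To free it, tilt it about its x axis: raise one end 10 mm with the other down (about 11 degrees; the low lower corner may dip 5 mm below the seat), then raise the other end past its roller, then go on up. Both at once takes 27 N, more than the cradle's weight, and lifts the cradle
- red_cassette_left (a point): left (+y) end of the cassette's lower edge, 25 mm from the centre of the underside. On each end face a steel bead, 12 mm above the underside, stands out 3 mm and is caught below that end's spring roller. An end raised 6.5 mm or more from its seat is past (10 mm is sure) and the roller snaps in below the bead; one end alone takes about 14 N
- red_cassette_right (a point): right (-y) end of the cassette's lower edge, 25 mm from the centre of the underside; its bead and roller as on the left end
- holder1: holder of the red-handled cassette: fixed grey foot 86 (x) x 136 (y) x 6 mm, on it the cradle with two black end posts (40 to 52 mm from the middle along y, 30 mm wide) and four black guides, all up to 70 mm above the table. Origin under the foot's middle, on the table; y along the cassette's width. Each post has a spring roller that yields up to 7 mm outwards
- cradle1_seat (a point): middle of the seat where the cassette's underside stands when home: a white pad 16 mm wide along y, 38 mm above the table and 32 mm below the post tops; beyond it the floor is 6 mm lower. Rises with the cradle; axes as the holder's. The guides leave the cassette 1.5 mm on each side across its thickness
- cradle1 (a joint): how far the cradle of that holder (2 kg, aluminium block 80 x 120 x 26 mm with the posts, guides and rollers) is lifted off its foot, m; 0 = resting by its weight alone; dowels keep it from sliding or turning
- black_cassette_grip (a point): bystander: the same cassette with a black handle and a green window, standing in a second holder that looks like the first; this point is on its handle, 88 mm above its underside
- holder2: bystander: the holder of the black-handled cassette; fixed foot, origin under its middle
- lens_mount: bystander: round lens in a black square frame on a short steel post with a round foot, 48 mm foot, 104 mm tall; origin under its foot
- driver: bystander: screwdriver with a red handle lying flat, 150 mm long
- collar: bystander: black disc-shaped post collar with a brass core, lying flat, 32 mm outside, 12 mm high; origin under its centre
- jar: bystander: small amber jar with a blue cap, 56 mm across, 70 mm tall; origin under its centre
- tray: bystander: open blue tray 160 x 110 x 35 mm with steel optics posts and a clamp in it; origin under its centre
Mind the look-alikes: they are no part of the job. Of the things that look like the part that bears red_cassette_grip, the smaller one is meant. Leave any turquoise look-alike of the holder1 alone.

How it is judged:
On the way:
1. one end of the red-handled cassette is rocked up past its roller while the other is still caught below its own (angle between red_cassette_foot's own z axis and vertical above 0.06 rad and ((z of red_cassette_left in the frame of cradle1_seat above 0.0065 m and z of red_cassette_right in the frame of cradle1_seat below 0.0055 m) or (z of red_cassette_right in the frame of cradle1_seat above 0.0065 m and z of red_cassette_left in the frame of cradle1_seat below 0.0055 m))), for 0.1 s.
At the end, for the whole second after the job is handed in: The red-handled cassette is held still in the fingers, touching nothing of the holder, upright within 10 degrees, its underside 4 to 40 mm above the tops of the holder's posts (36 to 72 mm above its seat) and within 25 mm sideways of the seat's middle, with the cradle down on its foot (within 2 mm) (z of red_cassette_foot in the frame of cradle1_seat between 0.036 and 0.072 m and horizontal distance between red_cassette_foot and cradle1_seat below 0.025 m and angle between red_cassette_foot's own z axis and vertical below 0.17 rad and linear speed of red_cassette below 0.02 m/s and contact force between red_cassette and the fingers above 1 N and contact force between red_cassette and holder1 below 0.05 N and value of joint cradle1 below 0.002 m); the arm keeps its last pose, push and grip.
It fails at once if the cradle is lifted off its foot by more than 5 mm (value of joint cradle1 above 0.005 m).
It fails at once if the black-handled cassette or another bystander is moved by more than 15 mm (distance of any of black_cassette_grip, lens_mount, driver, collar, jar, tray from where it was at the start of the episode above 0.015 m).
It also fails if it takes over 35 s, if anything falls off the work surface, if the arm or the gripper's body presses on something with over 40 N, if the wrist force passes 120 N, or if a joint passes its speed limit or range.

## Working session

There is one attempt and no reset: what is moved stays moved. The work goes in short steps, Python scripts to look and compute and a tool call to move; the robot and the scene stay as the last step left them, time stands still between calls to the robot, and variables do not carry over. Pictures are saved under pics/ and viewed, and the job is handed in when it is done.

Besides the shell and the picture viewer there is one more tool, called after "Request:" as name(argument=value, ...), one argument or row to a line, values as JSON. carry_out: Moves the arm, as the interface text tells. Its arguments: {"type":"object","properties":{"commands":{"type":"array","items":{"type":"array","items":{"type":"number"}}},"fingers":{"type":"number"},"grip_force":{"type":"number"}},"required":["commands"]}

```bash
mkdir -p pics; python3 - <<'E'
from plant import r
import cv2
s=r.get_state()
for k in ("clock","tool_pos","eef_rot","contact_force","opening"):print(k,s[k])
for n in("scene","top"):
    p=r.snapshot(n);cv2.imwrite(f"pics/{n}0.png",p["img"])
    print(n,p["intrinsics"],p["extrinsics"])
    for l in("red_cassette_grip","red_cassette_foot","holder1","cradle1_seat","black_cassette_grip","holder2","red_cassette_left","red_cassette_right"):
        print(l,[(round(float(d["p"]),2),[round(float(v),3) for v in d["xyz"]]) for d in r.spot_point(p,l)])
print(r.get_state()["clock"])
E
```

```text
clock 0.0
tool_pos [0.24418485 0.57455779 0.20149327]
eef_rot [ 1.99500513e-01  9.79897270e-01 -9.33690790e-04 -1.20009434e-04]
contact_force [0.07245216 0.17824939 0.16895578]
opening 0.9970063988577507
scene [[478.317689     0.         312.27090597]
 [  0.         478.317689   250.71040074]
 [  0.           0.           1.        ]] [[-0.59425895  0.53683247 -0.5988883   1.31239603]
 [ 0.80426606  0.39338798 -0.4454234   0.55497705]
 [-0.00352229 -0.74636238 -0.66553046  0.92338414]
 [ 0.          0.          0.          1.        ]]
red_cassette_grip [(0.92, [0.377, 0.18, 0.117]), (0.66, [0.518, 0.132, 0.127]), (0.37, [0.574, -0.123, 0.125]), (0.17, [0.587, -0.006, -0.001])]
red_cassette_foot [(0.76, [0.379, 0.181, 0.0]), (0.75, [0.517, 0.136, 0.038]), (0.5, [0.524, 0.161, 0.041])]
holder1 [(0.87, [0.386, 0.378, 0.001]), (0.84, [0.522, 0.136, 0.002]), (0.81, [0.575, -0.119, -0.001])]
cradle1_seat [(0.8, [0.39, 0.372, 0.038]), (0.72, [0.519, 0.13, 0.035]), (0.63, [0.432, 0.019, 0.002])]
black_cassette_grip [(0.63, [0.456, -0.433, -0.001]), (0.59, [0.577, -0.117, 0.124])]
holder2 [(
[... 495 characters left out ...]
1  1.22191005]
 [ 0.          0.          0.          1.        ]]
red_cassette_grip [(0.78, [0.378, 0.183, 0.126]), (0.72, [0.514, 0.134, 0.123])]
red_cassette_foot [(0.57, [0.381, 0.181, -0.003]), (0.56, [0.519, 0.131, 0.034])]
holder1 [(0.97, [0.518, 0.135, -0.001]), (0.87, [0.386, 0.377, -0.001]), (0.62, [0.57, -0.127, 0.001])]
cradle1_seat [(0.96, [0.519, 0.135, 0.038]), (0.91, [0.392, 0.374, 0.035])]
black_cassette_grip [(0.58, [0.57, -0.124, 0.127])]
holder2 [(0.97, [0.518, 0.135, -0.001]), (0.87, [0.386, 0.377, -0.001]), (0.62, [0.57, -0.127, 0.001])]
red_cassette_left [(0.74, [0.351, 0.203, 0.001])]
red_cassette_right [(0.89, [0.409, 0.16, -0.001]), (0.48, [0.508, 0.111, 0.04])]
0.9
```

View pics/scene0.png

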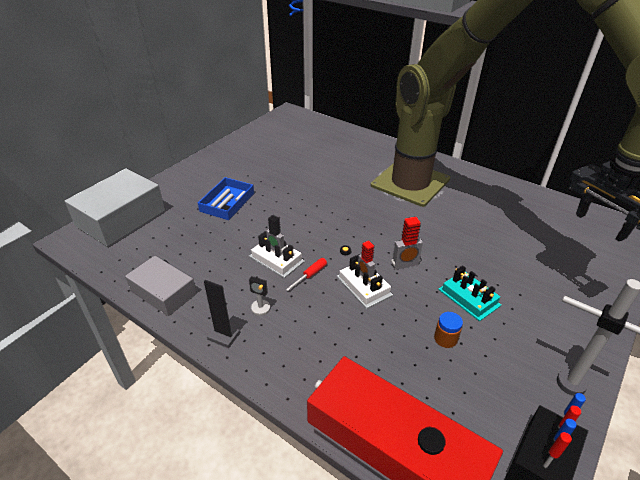

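View pics/top0.png

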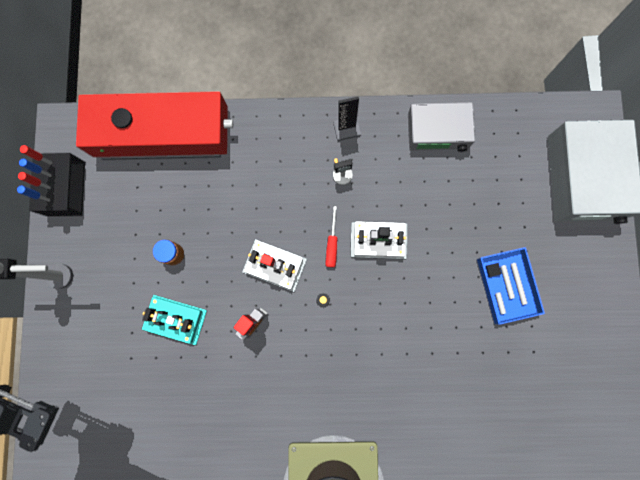

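Candidates for the red-handled cassette: the one standing loose at scene (410,240) / top (250,323), which is larger, and the one in the white holder at scene (368,258) / top (270,262). The latter is smaller and sits in holder1. The others to leave alone are the turquoise holder at (470,290), the black-handled cassette at (274,235) and the screwdriver at (312,270). Next is a close crop.

```bash
python3 - <<'E'
import cv2,numpy as np
a=cv2.imread("pics/scene0.png")[205:315,320:440];b=cv2.imread("pics/top0.png")[220:345,220:330]
cv2.imwrite("pics/c1.png",np.hstack([cv2.resize(a,(400,400*110//120*1),interpolation=cv2.INTER_CUBIC)[:366],cv2.resize(b,(322,366),interpolation=cv2.INTER_CUBIC)]))
E
```

```text
(no output)
```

View pics/c1.png

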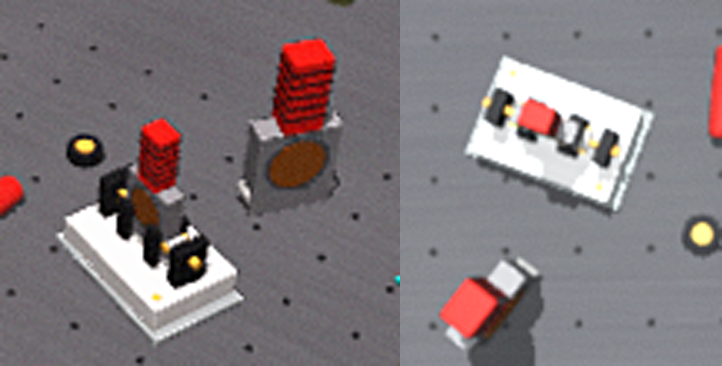

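The crop shows the smaller red-handled cassette at left (155,160), seated in the white holder. That is the target. The larger one at left (295,115) stands loose. Now I'll measure it precisely.

```bash
cat > h.py <<'E'
import numpy as np,cv2
def proj(p,P):
    K=p["intrinsics"];E=np.linalg.inv(p["extrinsics"]);P=np.atleast_2d(P)
    c=P@E[:3,:3].T+E[:3,3];u=c@K.T;return u[:,:2]/u[:,2:]
def ray(p,uv,z):
    K=p["intrinsics"];E=p["extrinsics"];d=E[:3,:3]@np.linalg.solve(K,[uv[0],uv[1],1]);o=E[:3,3];return o+d*(z-o[2])/d[2]
def tri(ps,uvs):
    A=np.zeros((3,3));b=np.zeros(3)
    for p,uv in zip(ps,uvs):
        E=p["extrinsics"];d=E[:3,:3]@np.linalg.solve(p["intrinsics"],[uv[0],uv[1],1]);d/=np.linalg.norm(d);M=np.eye(3)-np.outer(d,d);A+=M;b+=M@E[:3,3]
    return np.linalg.solve(A,b)
def box(cx,cy,yaw,x0,x1,y0,y1,z0,z1):
    P=np.array([[x,y,z] for z in(z0,z1) for x,y in((x0,y0),(x1,y0),(x1,y1),(x0,y1))],float)
    c,s=np.cos(yaw),np.sin(yaw);R=np.array([[c,-s,0],[s,c,0],[0,0,1]]);return P@R.T+[cx,cy,0]
def draw(im,p,P,sc,off,col):
    u=((proj(p,P)-off)*sc).astype(int)
    for i in range(4):
        for a,b in((i,(i+1)%4),(4+i,4+(i+1)%4),(i,4+i)):cv2.line(im,tuple(map(int,u[a])),tuple(map(int,u[b])),col,1)
def red(p,c):
    h=cv2.cvtColor(p["img"],cv2.COLOR_BGR2HSV);m=(((h[...,0]<8)|(h[...,0]>172))&(h[...,1]>150)&(h[...,2]>60)).astype(np.uint8)
    n,l,st,ce=cv2.connectedComponentsWithStats(m);i=1+np.argmin([np.hypot(*(q-c)) if st[k+1,4]>40 else 1e9 for k,q in enumerate(ce[1:])]);return l==i
E
python3 - <<'E'
from plant import r
import numpy as np,cv2,pickle
from h import *
from scipy.optimize import least_squares
ps=[r.snapshot("scene"),r.snapshot("top")]
pickle.dump(ps,open("ps.pkl","wb"))
guess=np.array([.519,.134])
ms=[red(ps[0],(368,250)),red(ps[1],(268,261))]
def hull(m):
    ys,xs=np.nonzero(m);return xs,ys
# fit handle by silhouette IoU-ish: compare mask moments with hull moments
# white region in top -> yaw
h=cv2.cvtColor(ps[1]["img"],cv2.COLOR_BGR2HSV)
w=((h[...,2]>165)&(h[...,1]<40)).astype(np.uint8);w[:225]=0;w[300:]=0;w[:,:235]=0;w[:,312:]=0
w=cv2.morphologyEx(w,cv2.MORPH_CLOSE,np.ones((3,3)))
ys,xs=np.nonzero(w);rc=cv2.minAreaRect(np.c_[xs,ys].astype(np.float32));print(rc)
bp=cv2.boxPoints(rc);W=np.array([ray(ps[1],q,.032) for q in bp]);print(W.round(4))
e=[W[(i+1)%4]-W[i] for i in range(4)];print([(round(float(np.hypot(*v[:2])),4),round(float(np.degrees(np.arctan2(v[1],v[0]))),1)) for v in e],W.mean(0))
# handle silhouette fit (x,y,yaw,dz)
def sil(p,P):
    m=np.zeros((480*4,640*4),np.uint8);u=((proj(p,P)+.5)*4).astype(np.int32);cv2.fillConvexPoly(m,cv2.convexHull(u.reshape(-1,1,2)).reshape(-1,2),1);return cv2.resize(m.astype(np.float32),(640,480),interpolation=cv2.INTER_AREA)
from scipy.optimize import minimize
def cost(v):
    P=box(v[0],v[1],v[2],-.01,.01,-.012,.012,.098+v[3],.150+v[3]);return sum(np.abs(sil(p,P)-m).sum() for p,m in zip(ps,ms))
def mm(v):return cost([v[0],v[1],v[2]/10,v[3]])
best=None
for y in(-.1,-.3,-.5):
    o=minimize(mm,[*guess,y*10,0],method="Nelder-Mead",options=dict(initial_simplex=np.array([[*guess,y*10,0],[guess[0]+.01,guess[1],y*10,0],[guess[0],guess[1]+.01,y*10,0],[guess[0],guess[1],y*10+1.5,0],[guess[0],guess[1],y*10,.006]])))
    print(o.fun,o.x[:2],o.x[2]/10*57.3,o.x[3])
print([m.sum() for m in ms])
E
```

```text
((274.116455078125, 264.8561706542969), (56.530879974365234, 35.93163299560547), 20.556045532226562)
[[0.5017 0.2099 0.032 ]
 [0.5821 0.18   0.032 ]
 [0.5318 0.0533 0.032 ]
 [0.4524 0.084  0.032 ]]
[(0.0858, -20.4), (0.1364, -111.6), (0.0851, 158.8), (0.1351, 68.6)] [0.5169921  0.13177835 0.032     ]
95.1875 [0.51923493 0.13529745] -10.455335374027491 0.0049147154688835145
76.25 [0.51876376 0.13581233] -30.685599610424603 0.003611987677952725
76.3125 [0.5182673  0.13455969] -29.715201973936058 0.004053011479787528
[np.int64(213), np.int64(105)]
```

```bash
python3 - <<'E'
import pickle,cv2,numpy as np
from h import *
ps=pickle.load(open("ps.pkl","rb"))
x,y,yaw=.518,.1345,np.radians(-21)
out=[]
for p,o in zip(ps,((320,215),(220,215))):
    im=cv2.resize(p["img"][o[1]:o[1]+90,o[0]:o[0]+90],(400,400),interpolation=cv2.INTER_CUBIC)
    s=400/90;of=np.array(o)-.5
    draw(im,p,box(x,y,yaw,-.043,.043,-.068,.068,0,.006),s,of,(0,255,0))
    draw(im,p,box(x,y,yaw,-.015,.015,.040,.052,.032,.070),s,of,(255,0,255))
    draw(im,p,box(x,y,yaw,-.015,.015,-.052,-.040,.032,.070),s,of,(255,255,0))
    draw(im,p,box(x,y,yaw,-.01,.01,-.012,.012,.098,.150),s,of,(255,0,0))
    out.append(im)
cv2.imwrite("pics/o1.png",np.hstack(out))
E
```

```text
(no output)
```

View pics/o1.png

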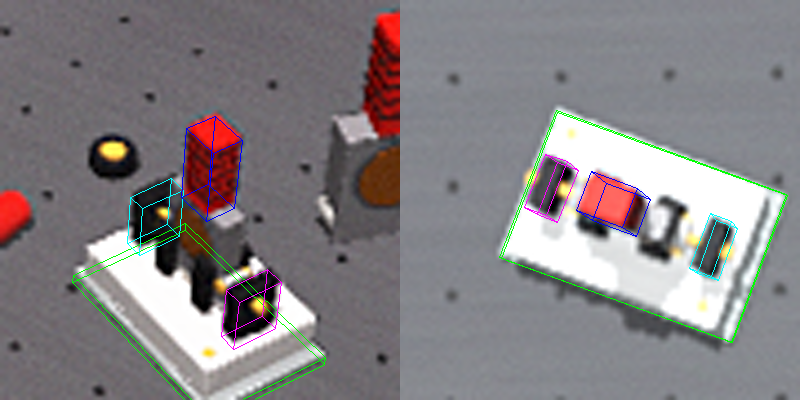

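The overlay fits. The foot outline and post boxes line up to within about 2 mm, with the holder at (0.518, 0.1345) and yaw -21°. The jaws will close along the cassette's y axis, so rocking is a turn about tool x.

```bash
cat >> h.py <<'E'
from scipy.spatial.transform import Rotation as Ro
C=np.array([.518,.1345]);YAW=np.radians(-21)
HX=np.array([np.cos(YAW),np.sin(YAW),0]);HY=np.array([-np.sin(YAW),np.cos(YAW),0]);HZ=np.array([0,0,1.])
def Rt(th): # desired tool rot; th = cassette tilt deg about HX
    c=Ro.from_rotvec(HX*np.radians(th));return c*Ro.from_matrix(np.c_[-HX,HY,-HZ])
def delta(pos,q,tpos,tR):
    R=Ro.from_quat(q);return R.inv().apply(np.array(tpos)-pos),(R.inv()*tR).as_rotvec(degrees=True)
E
python3 - <<'E'
from plant import r
from h import *
s=r.get_state();np.set_printoptions(suppress=True,precision=4)
for z in(.2,.107):print(*delta(s["tool_pos"],s["eef_rot"],[*C,z],Rt(0)))
print(s["clock"])
E
```

```text
[-0.4242 -0.2987  0.0023] [ 0.0041 -0.0008 -2.0211]
[-0.4242 -0.2987  0.0953] [ 0.0041 -0.0008 -2.0211]
1.0
```

Request:
carry_out(
  commands=[
    [-0.04,-0.028,0,0,0,-2],
    [-0.08,-0.056,0,0,0,-2],
    [-0.12,-0.084,0,0,0,-2],
    [-0.16,-0.112,0,0,0,-2],
    [-0.2,-0.14,0,0,0,-2],
    [-0.24,-0.169,0,0,0,-2],
    [-0.28,-0.197,0,0,0,-2],
    [-0.32,-0.225,0,0,0,-2],
    [-0.36,-0.253,0,0,0,-2],
    [-0.4,-0.282,0,0,0,-2],
    [-0.4242,-0.2987,0.002,0,0,-2],
    [-0.4242,-0.2987,0.002,0,0,-2],
  ],
  fingers=0,
  grip_force=50,
)

```text
clock: 2.2
tool_pos: [0.5206, 0.1285, 0.2]
eef_rot: [0.187, 0.982, -0.001, 0.001]
contact_force: [0.5, 0.3, -0.7]
opening: 1.001
```

```bash
python3 - <<'E'
from plant import r
from h import *
np.set_printoptions(suppress=True,precision=4)
p=r.snapshot("scene");s=r.get_state();print(s["clock"],s["tool_pos"],s["contact_force"],s["moment"])
print(*delta(s["tool_pos"],s["eef_rot"],[*C,.107],Rt(0)))
cv2.imwrite("pics/s2.png",cv2.resize(p["img"][120:330,280:500],(660,630))[:600])
E
```

```text
2.25 [0.519  0.132  0.2001] [-0.7415  0.7401  0.808 ] [ 0.1093  0.0081 -0.0033]
[0.0019 0.002  0.0931] [-0.0331  0.0313 -0.3181]
```

View pics/s2.png

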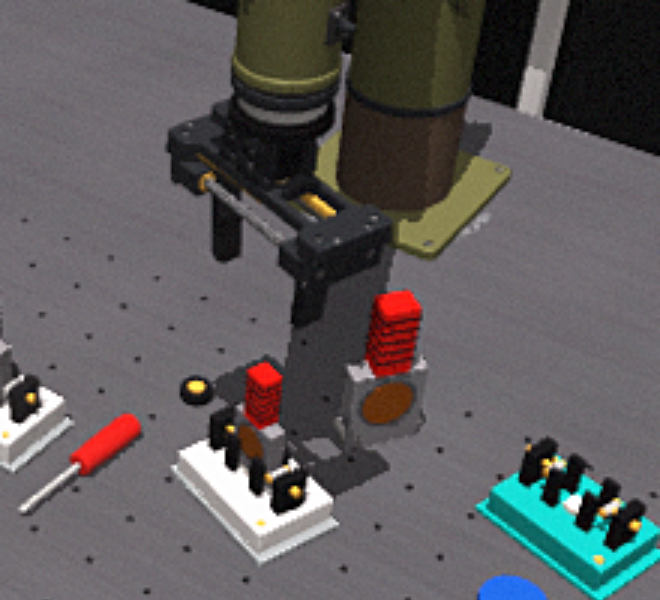

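The open jaws straddle the handle (crop pixel 263,390), aligned with the holder. Descending.

Request:
carry_out(
  commands=[
    [0,0,0.02,0,0,0],
    [0,0,0.04,0,0,0],
    [0,0,0.06,0,0,0],
    [0,0,0.08,0,0,0],
    [0,0,0.0925,0,0,0],
    [0,0,0.0925,0,0,0],
    [0,0,0.0925,0,0,0],
  ],
)

```text
clock: 2.95
tool_pos: [0.518, 0.1354, 0.1082]
eef_rot: [0.182, 0.983, 0.0, 0.0]
contact_force: [-0.6, -0.1, 0.5]
opening: 1.001
```

```bash
python3 - <<'E'
from plant import r
from h import *
np.set_printoptions(suppress=True,precision=4)
p=r.snapshot("scene");t=r.snapshot("top");s=r.get_state();print(s["clock"],s["tool_pos"],s["contact_force"],s["moment"])
print(*delta(s["tool_pos"],s["eef_rot"],[*C,.107],Rt(0)))
cv2.imwrite("pics/s3.png",np.hstack([cv2.resize(p["img"][190:310,310:430],(400,400)),cv2.resize(t["img"][200:300,210:310],(400,400))]))
E
```

```text
3.05 [0.5186 0.1351 0.1087] [-0.4446 -0.4357 -0.186 ] [-0.0436 -0.0445  0.0086]
[ 0.0003 -0.0008  0.0017] [0.0782 0.0697 0.0033]
```

View pics/s3.png

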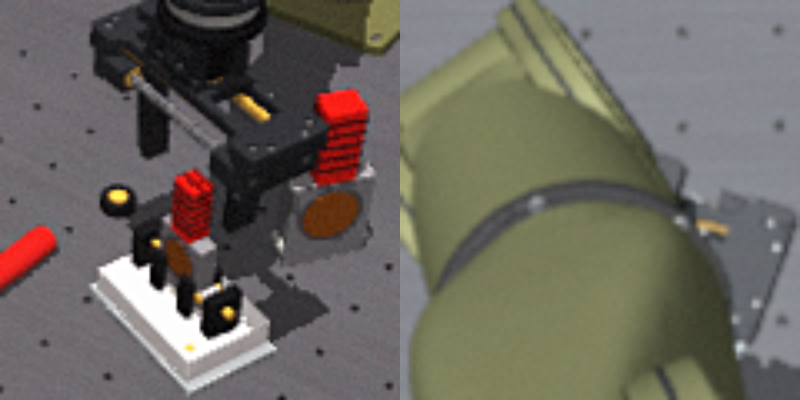

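Fingers are either side of the handle, clear of everything and with no contact force. Closing.

Request:
carry_out(
  commands=[
    [0,0,0,0,0,0],
    [0,0,0,0,0,0],
    [0,0,0,0,0,0],
    [0,0,0,0,0,0],
    [0,0,0,0,0,0],
    [0,0,0,0,0,0],
    [0,0,0,0,0,0],
    [0,0,0,0,0,0],
  ],
  fingers=255,
  grip_force=50,
)

```text
clock: 3.85
tool_pos: [0.518, 0.1345, 0.1078]
eef_rot: [0.182, 0.983, 0.0, -0.0]
contact_force: [-0.1, -0.0, 0.1]
opening: 0.301
```

```bash
python3 - <<'E'
from plant import r
from h import *
np.set_printoptions(suppress=True,precision=4)
p=r.snapshot("scene");s=r.get_state();print(s["clock"],s["tool_pos"],s["contact_force"],s["moment"],s["opening"]*88)
print(*delta(s["tool_pos"],s["eef_rot"],[*C,.107],Rt(0)))
cv2.imwrite("pics/s4.png",cv2.resize(p["img"][190:310,310:430],(600,600)))
E
```

```text
3.9 [0.518  0.1345 0.1078] [ 0.1071  0.0507 -0.0797] [ 0.0458 -0.0414  0.0434] 22.989247089867284
[0.     0.     0.0008] [ 0.0036 -0.0033 -0.0201]
```

View pics/s4.png

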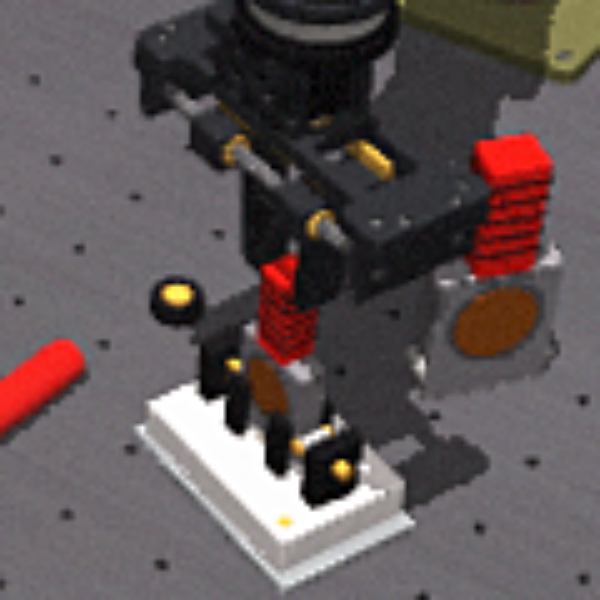

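Grip is good: opening of 23 mm on the 24 mm ribbed handle, no side force. First rock raises the left end (+y), done in part with a force check.

Request:
carry_out(
  commands=[
    [0,-0.002,-0.0008,-2,0,0],
    [0,-0.004,-0.0016,-4,0,0],
    [0,-0.006,-0.0022,-6,0,0],
    [0,-0.006,-0.0022,-6,0,0],
  ],
)

```text
clock: 4.3
tool_pos: [0.5151, 0.1275, 0.1093]
eef_rot: [0.183, 0.982, 0.051, 0.009]
contact_force: [-0.0, 0.6, -5.8]
opening: 0.259
```

```bash
cat > chk.py <<'E'
from plant import r
from h import *
import sys
np.set_printoptions(suppress=True,precision=4)
p=r.snapshot("scene");s=r.get_state();print(s["clock"],s["contact_force"],s["moment"],s["opening"]*88)
R=Ro.from_quat(s["eef_rot"]);d=R*Rt(0).inv();print("tilt",np.degrees(d.as_rotvec()@HX))
f=np.array(s["tool_pos"])+R.apply([0,0,.0698])-np.array([*C,.038])
H=np.c_[HX,HY,HZ];f=f@H;print("foot(holder)",f*1000)
for n,e in(("L",.025),("R",-.025)):print(n,((f+np.array(d.apply(HY*e))@H)*1000))
cv2.imwrite(sys.argv[1],cv2.resize(p["img"][190:310,310:430],(600,600),interpolation=cv2.INTER_CUBIC))
E
python3 chk.py pics/s5.png
```

```text
4.35 [-0.1914  0.7437 -6.2064] [-0.2571  0.0227 -0.0289] 23.11917183832857
tilt 5.94622367611183
foot(holder) [-0.3902  0.4972  2.0453]
L [-0.3543 25.3627  4.6351]
R [ -0.4261 -24.3682  -0.5446]
```

View pics/s5.png

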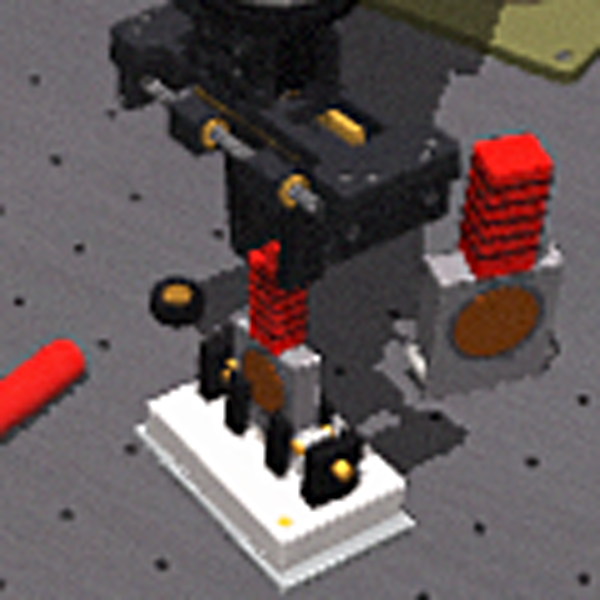

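The cassette is visibly tilting with -6 N at the wrist, far below the cradle's weight. Next I'll compute the rows for the rest.

```bash
cat >> h.py <<'E'
K0=.069 # commanded tcp height above underside (z .107)
def tcp(th,y0,z0):  # foot (y0,z0) mm in holder frame
    R=Rt(th);return np.array([*C,.038])+HY*y0/1e3+HZ*z0/1e3-R.apply([0,0,K0]),R
def rows(pos,R,L):
    for t in L:
        p,q=tcp(*t);d=R.inv().apply(p-pos);w=(R.inv()*q).as_rotvec(degrees=True);print(t,d.round(4),w.round(2))
E
python3 - <<'E'
from h import *
s=np.sin
pos=np.array([*C,.107])+HY*-.006+HZ*.0022
rows(pos,Rt(6),[(th,12*s(np.radians(th)),25*s(np.radians(th))) for th in(8,10,12,13.5)])
E
```

```text
(8, np.float64(1.6700772115207854), np.float64(3.479327524001636)) [-0.     -0.0019 -0.0008] [-2. -0.  0.]
(10, np.float64(2.083778132003164), np.float64(4.341204441673258)) [-0.     -0.0038 -0.0015] [-4.  0.  0.]
(12, np.float64(2.494940289813112), np.float64(5.197792270443983)) [-0.     -0.0057 -0.0021] [-6. -0.  0.]
(13.5, np.float64(2.8013443662708646), np.float64(5.836134096397635)) [ 0.     -0.0071 -0.0025] [-7.5 -0.   0. ]
```

Request:
carry_out(
  commands=[
    [0,-0.0019,-0.0008,-2,0,0],
    [0,-0.0038,-0.0015,-4,0,0],
    [0,-0.0057,-0.0021,-6,0,0],
    [0,-0.0071,-0.0025,-7.5,0,0],
    [0,-0.0071,-0.0025,-7.5,0,0],
    [0,-0.0071,-0.0025,-7.5,0,0],
  ],
)

```text
clock: 4.95
tool_pos: [0.5135, 0.1223, 0.112]
eef_rot: [0.181, 0.976, 0.115, 0.021]
contact_force: [-1.5, -1.6, 1.9]
opening: 0.261
```

```bash
python3 chk.py pics/s6.png
```

```text
5.0 [ 0.2137 -1.016   1.6985] [-0.4328  0.2179  0.0217] 22.861790748566104
tilt 13.452829517600845
foot(holder) [0.2016 3.2074 6.1778]
L [ 0.1937 27.5214 11.9939]
R [  0.2096 -21.1067   0.3617]
```

View pics/s6.png

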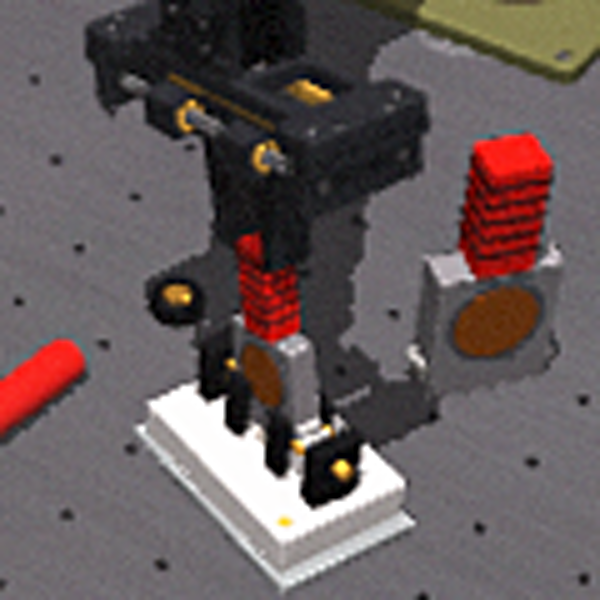

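The left end appears to have snapped past: the force fell from -6 to +1.7 N. I'll check the cassette's actual tilt with an overlay.

```bash
cat > ov.py <<'E'
from plant import r
from h import *
import sys
p=r.snapshot("scene");s=r.get_state();R=Ro.from_quat(s["eef_rot"])
T=np.array(s["tool_pos"])
def bx(*a):
    P=box(0,0,0,*a);Q=P-np.array([0,0,.0698]);  # cassette frame rel TCP
    return T+R.apply(np.c_[-Q[:,0],Q[:,1],-Q[:,2]])
o=(330,200);sc=10;im=cv2.resize(p["img"][o[1]:o[1]+60,o[0]:o[0]+70],None,fx=sc,fy=sc,interpolation=cv2.INTER_CUBIC);raw=im.copy()
draw(im,p,bx(-.008,.008,-.025,.025,0,.060),sc,np.array(o)-.5,(0,255,0))
draw(im,p,bx(-.01,.01,-.012,.012,.060,.112),sc,np.array(o)-.5,(255,0,0))
draw(im,p,box(*C,YAW,-.015,.015,.040,.052,.032,.070),sc,np.array(o)-.5,(255,0,255))
print(s["clock"]);cv2.imwrite(sys.argv[1],im)
E
sed -i 's/o\[1\]+60,o\[0\]:o\[0\]+70/o[1]+100,o[0]:o[0]+80/;s/sc=10/sc=6/' ov.py
python3 ov.py pics/o2.png
```

```text
5.05
```

View pics/o2.png

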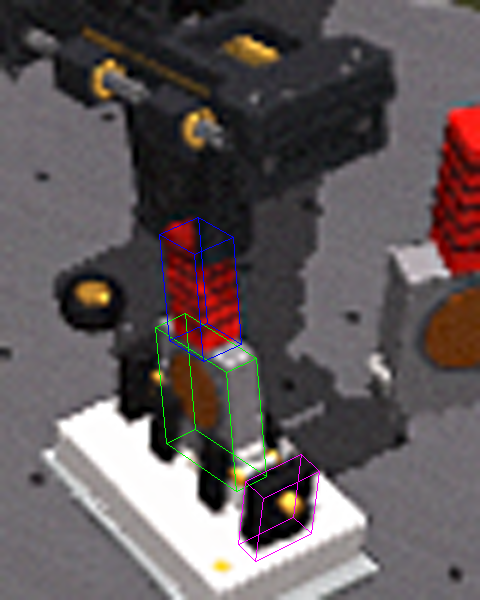

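The green slab box, drawn at 13.5° tilt from the tool pose, matches the cassette within about 2 px, so it is tilting with the fingers: left about 12 mm up, right about 0. Second rock: pivot on the left end and raise the right.

```bash
python3 - <<'E'
from h import *
s=lambda t:np.sin(np.radians(t))
pos,R=tcp(13.5,2.8,5.84)
rows(pos,R,[(th,12*s(th),12-25*s(th)) for th in(11,8,5,2,-1,-4,-7)])
E
```

```text
(11, np.float64(2.2897079445185375), np.float64(7.22977511558638)) [-0.      0.0028 -0.0014] [2.5 0.  0. ]
(8, np.float64(1.6700772115207854), np.float64(8.520672475998364)) [-0.      0.0061 -0.0026] [5.5 0.  0. ]
(5, np.float64(1.045868912971898), np.float64(9.821106431308547)) [-0.      0.0094 -0.0035] [8.5 0.  0. ]
(2, np.float64(0.4187939604300116), np.float64(11.127512582437475)) [-0.      0.0127 -0.0043] [11.5  0.   0. ]
(-1, np.float64(-0.20942887724740214), np.float64(12.436310160932088)) [-0.      0.0159 -0.0049] [14.5  0.  -0. ]
(-4, np.float64(-0.8370776849295036), np.float64(13.743911843603133)) [-0.      0.0191 -0.0053] [17.5  0.   0. ]
(-7, np.float64(-1.4624321208617697), np.float64(15.046733585128687)) [-0.      0.0222 -0.0056] [20.5  0.   0. ]
```

Request:
carry_out(
  commands=[
    [0,0.0028,-0.0014,2.5,0,0],
    [0,0.0061,-0.0026,5.5,0,0],
    [0,0.0094,-0.0035,8.5,0,0],
    [0,0.0127,-0.0043,11.5,0,0],
    [0,0.0159,-0.0049,14.5,0,0],
    [0,0.0191,-0.0053,17.5,0,0],
    [0,0.0222,-0.0056,20.5,0,0],
    [0,0.0222,-0.0056,20.5,0,0],
    [0,0.0222,-0.0056,20.5,0,0],
  ],
)

```text
clock: 5.95
tool_pos: [0.5208, 0.1417, 0.1227]
eef_rot: [0.181, 0.982, -0.06, -0.011]
contact_force: [-1.3, -1.0, 3.1]
opening: 0.264
```

```bash
python3 chk.py pics/s7.png; python3 ov.py pics/o3.png
```

```text
6.0 [-0.2271 -0.1605  3.6504] [-0.0381  0.0407  0.0405] 22.934134632015752
tilt -6.965215468859246
foot(holder) [ 0.1678 -0.847  15.4139]
L [ 0.1525 23.9685 12.3822]
R [  0.1831 -25.6625  18.4455]
6.05
```

View pics/o3.png

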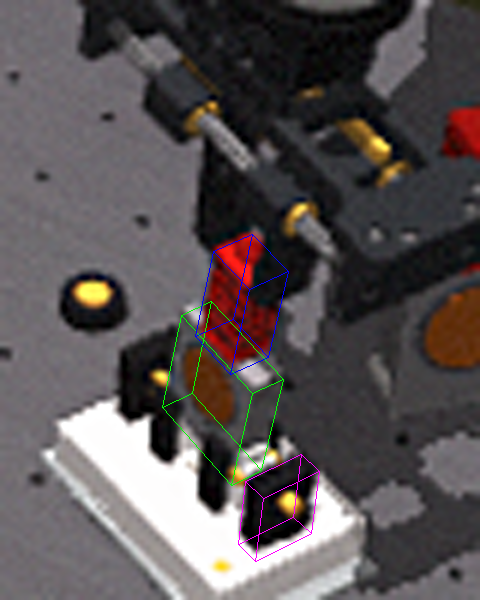

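Both ends should now be past (left about 12 mm, right about 18 mm), with the force only +3.6 N. Next I'll level while raising the left, then check the force before the lift.

```bash
python3 - <<'E'
from h import *
pos,R=tcp(-7,-1.46,15.05)
rows(pos,R,[(-5,-1,16.5),(-3,-.5,18),(0,0,20)])
E
```

```text
(-5, -1, 16.5) [-0.     -0.0021 -0.0015] [-2. -0.  0.]
(-3, -0.5, 18) [-0.     -0.0042 -0.0029] [-4.  0. -0.]
(0, 0, 20) [-0.     -0.0076 -0.0046] [-7.  0.  0.]
```

Request:
carry_out(
  commands=[
    [0,-0.0021,-0.0015,-2,0,0],
    [0,-0.0042,-0.0029,-4,0,0],
    [0,-0.0076,-0.0046,-7,0,0],
    [0,-0.0076,-0.0046,-7,0,0],
    [0,-0.0076,-0.0046,-7,0,0],
  ],
)

```text
clock: 6.55
tool_pos: [0.5178, 0.1345, 0.1277]
eef_rot: [0.183, 0.983, -0.0, -0.0]
contact_force: [0.3, -0.3, -2.9]
opening: 0.263
```

```bash
python3 chk.py pics/s8.png; python3 ov.py pics/o4.png
```

```text
6.6 [ 0.6003  0.6857 -2.4795] [ 0.0102  0.0488 -0.0029] 23.010325787340854
tilt -0.027679016708560048
foot(holder) [-0.3226  0.2691 19.8135]
L [-0.3235 25.2691 19.8014]
R [ -0.3217 -24.7309  19.8256]
6.65
```

View pics/o4.png

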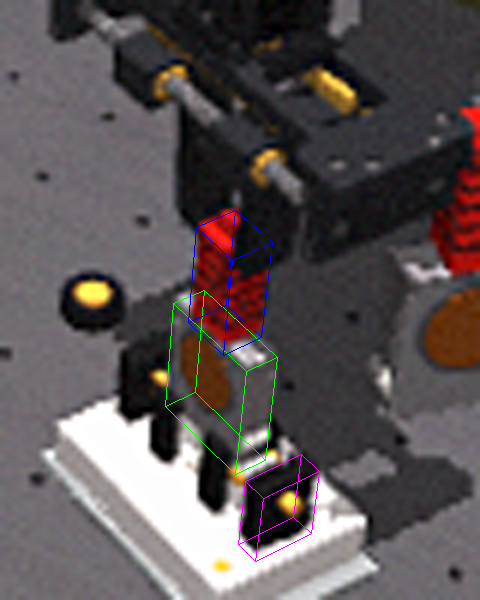

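The force of -2.5 N is just the cassette's weight, so it is free. Lifting to 20 mm above the posts.

Request:
carry_out(
  commands=[
    [0,0,-0.006,0,0,0],
    [0,0,-0.012,0,0,0],
    [0,0,-0.018,0,0,0],
    [0,0,-0.024,0,0,0],
    [0,0,-0.03,0,0,0],
    [0,0,-0.033,0,0,0],
    [0,0,-0.033,0,0,0],
    [0,0,-0.033,0,0,0],
    [0,0,-0.033,0,0,0],
  ],
)

```text
clock: 7.55
tool_pos: [0.5178, 0.1343, 0.1606]
eef_rot: [0.182, 0.983, -0.0, -0.0]
contact_force: [-0.6, 0.4, -2.3]
opening: 0.261
```

```bash
python3 chk.py pics/s9.png; python3 ov.py pics/o5.png
```

```text
7.6 [-0.4629  0.0866 -2.1145] [-0.008   0.0254  0.0132] 22.498102593799942
tilt -0.018176340473784174
foot(holder) [-0.1549 -0.2502 52.8055]
L [-0.1451 24.7498 52.7976]
R [ -0.1647 -25.2502  52.8135]
7.65
```

View pics/o5.png

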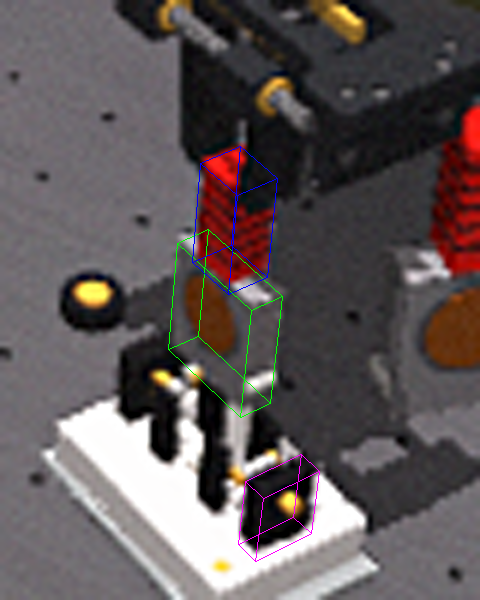

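View pics/s9.png

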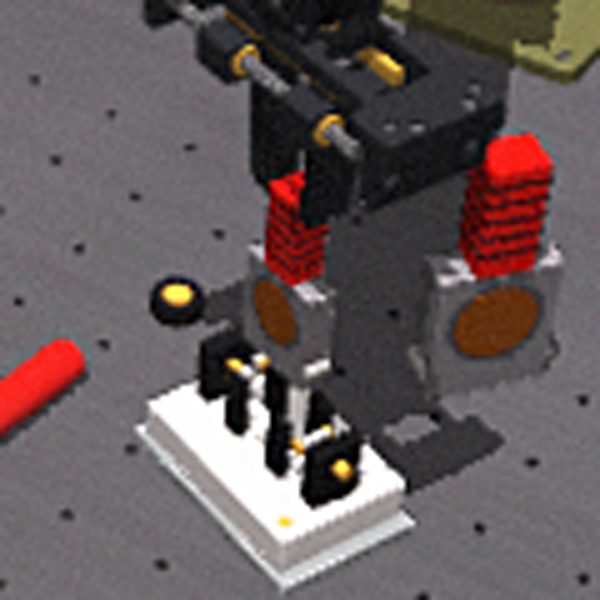

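The cassette hangs upright above the posts (crop pixel 290,310), matches the overlay within about 2 px, and the cradle sits on its foot. Its underside is about 21 mm above the post tops, and the wrist carries only the cassette's weight. Handing in.

```bash
python3 - <<'E'
from plant import r
s=r.get_state();print(s["clock"],abs(s["qd"]).max() if hasattr(s["qd"],"max") else s["qd"]);print(r.finish_job())
E
```

```text
7.65 0.0024318004268156063
the job is handed in; nothing more can be done
None
```

The red-handled cassette is free and held upright about 21 mm above the post tops of its holder. I handed the job in at 7.65 s; no verdict is reported.

**What I did:** I took the smaller red-handled cassette by the handle, with the jaws along its width and 50 N grip. I rocked the left end up about 12 mm at 13.5° with the right end still down. Then I pivoted the right end up to about 18 mm, levelled, and lifted straight up.

**Last checks:**
- **Position:** the underside is about 53 mm above the seat, less than 1 mm off-centre, and tilted less than 0.1°. These figures come from the tool pose and assume no slip in the fingers.
- **Force:** the wrist carries about 2 N, which is just the cassette's weight. The highest vertical reading at any check while rocking was about 6 N.
- **Pictures:** the cradle looked seated on its foot, and the bystanders in view looked untouched. I did not re-measure the bystanders individually.
- **Disagreement:** the overlay of the expected cassette outline matched the pictures only to within about 2 pixels, roughly 2 to 4 mm.

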